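# Show which spare lid fits the open bead jar

## Task

On the craft table one of the three jars stands open, and one of the three spare lids on the cork mat is the right size for it. Show the pupil: point down at the open jar with the fingertips a few centimetres above the middle of its mouth and stay there for a good two seconds, then point in the same way at the lid that fits and finish still pointing at it. Touch no jar or lid, never point at or pass low over the wrong ones on the way, and leave everything else where it stands.

Things in the scene. Friction and masses are not known exactly. Their poses are not given: they have to be found in the camera images.
- jar_open: the open jar: white plastic, round, no lid, wooden beads inside; 68 mm across, 75 mm tall; its open mouth measures 60 mm over the outside. Loose, upright on the plywood board. Origin: centre of the underside, z up; the mouth's centre is 75 mm above it.
- jar_small: a wrong jar: white plastic with its grey lid on, 50 mm across, 65 mm tall with the lid. Loose. Origin: centre of the underside, z up.
- jar_large: a wrong jar: white plastic with its grey lid on, 84 mm across, 85 mm tall with the lid. Loose. Origin: centre of the underside, z up.
- lid_small: a loose grey ribbed screw lid lying flat, top up, on the cork mat: 48 mm across, 14 mm thick; too small for the open jar. Origin: centre of the underside, z up.
- lid_middle: a loose grey ribbed screw lid lying flat, top up, on the cork mat: 66 mm across, 14 mm thick; it fits over the 60 mm mouth of the open jar. Origin: centre of the underside, z up; the centre of its top is 14 mm above it.
- lid_large: a loose grey ribbed screw lid lying flat, top up, on the cork mat: 84 mm across, 14 mm thick; too large for the open jar. Origin: centre of the underside, z up.
- board: fixed plywood board, 120 x 320 mm, 12 mm thick, on which the three jars stand in a row along its y axis, about 100 mm apart in any order; it lies either left or right of the middle of the table, the mat on the other side. Origin: centre of the underside.
- mat: fixed cork mat, 120 x 320 mm, 4 mm thick, on which the three lids lie in a row along its y axis, about 100 mm apart in any order. Origin: centre of the underside.
- pen_cup: bystander: tapered blue cup with pens, 84 mm across the rim, 155 mm tall with the pens, loose, beyond the board and mat. Origin: centre of the underside.
- glue_bottle: bystander: white glue bottle with a pointed orange cap, 38 mm across, 118 mm tall, loose, beyond the board and mat. Origin: centre of the underside.
- stamp: bystander: wooden stamp, block 45 x 30 mm with a turned knob, 46 mm tall, loose, between the robot's base and the work. Origin: centre of the underside.
- carton: bystander: small cardboard box 90 x 60 x 35 mm, loose, far to the robot's left. Origin: centre of the underside.
Mind the look-alikes: they are no part of the job. What is shaped like the lid_middle but pink is not meant. What is shaped like the jar_open but blue is not meant.

How it is judged:
By the outcome, as a careful person would: the job done as asked, in the order asked, and still so for the second after the job is handed in, with the robot touching nothing.
It also fails if it takes over 51 s, if anything falls off the work surface, if the arm or the gripper's body presses on something with over 40 N, if the wrist force passes 120 N, or if a joint passes its speed limit or range.

## Robot

A 6-joint arm with a two-finger parallel gripper is mounted at the origin on the work surface. World frame = base frame: x ahead of the robot, y to its left, z up, the work surface at z = 0. Lengths are in m, angles in rad, forces in N, time in s.
With the tool pointing down it reaches from about 0.325 to 1 m from the base axis. Payload 5.1 kg.
Tool frame: the origin (TCP) lies between the finger pads, 19 mm behind the fingertips; this is the grasp point; z points along the fingers, y is the line along which they close (so a half turn about z gives the same grasp; the last joint's range is limited). The gripper opens to 85 mm and grips with 20 to 120 N. Pads are 22 mm wide; open, the fingers measure 114 mm over their backs; the gripper's body (76 mm by 85 mm) begins 54 mm behind the grasp point. The pads swing forward as they close: fully open they stand 13 mm farther back than shut.
Start: joints at [1.228, 0.124, 1.65, -0, 1.367, -0.083], TCP at [0.167, 0.628, 0.25] pointing down, gripper open.
Joint ranges: [-2.61, 2.61], [-1.02, 2.33], [0.03, 2.71], [-1.35, 4.49], [0.32, 2.68], [-2.91, 2.91]. Speed limits (rad/s): [2.57, 2.57, 3.14, 3.14, 3.14, 3.14].

## Interface

Orientations are given as a unit quaternion [x, y, z, w].
In Python, from station import * gives the robot as it stands.
- The arm moves only by the tool drive_tool, never from a script. Its arguments are lists of equal length, an entry for each row: "dr": the turn, a rotation vector about the world's x, y, z each as a share of 360 degrees, from -1 to 1, a list of three; "delta_pos": the shift along the world's x, y, z each as a share of 100 mm, from -1 to 1, a list of three; "jaw": the opening, from -1 (shut) to 1 (fully open). In form: {"dr": [[wx, wy, wz], ...], "delta_pos": [[dx, dy, dz], ...], "jaw": [jaw, ...]}. A call has 1 to 20 rows; each row is the pose to reach, as a shift and turn from the pose commanded when the call began, turning the shorter way round; what a row does not reach only later rows make up. A row lasts 1/10 s, in which the tool goes at most 50 mm and 8.59 degrees, less where a joint would pass 70% of its speed; a pose out of reach is approached as far as the arm can. A call with a number of a shift or a turn outside -1 to 1 is refused whole. A call with a gripper value outside its range is refused whole. The fingers move at their own pace and stop on an object; "squeeze" is the grip in N (left out, the last holds). Time passes only in rows, so rows that repeat a pose let the fingers close. It gives the time, the measured TCP pose, the force, the opening and the grip force at its end, in the units of the state.
- get_state(): the state, without advancing time (a new reading comes with each control period).
- capture(name): name is "scene" or "top" or "wrist"; returns a dict with "image" (384x512x3 uint8, blue, green, red), "K" (3x3 intrinsics, pixels), "xyz" and "rotation" of the camera in the world. Camera axes: x right, y down, z forward; pixel columns grow to the right and rows downward; lengths in m; the calibration is good to about 2 mm. A picture is of the moment at which its call begins. There is no depth.
- close_job(): hands the job in; it is judged then, once.
The state is a dict: "t": time; "joint_positions": joint angles; "qd": joint speeds; "joint_torque": joint torques, N m; "position": TCP position; "tool_rot": TCP orientation; "contact_force": force on the tool from outside, world axes, zero at the start; "wrist_torque": the same for the moment, N m; "finger_gap": opening from 0.0 (shut) to 1.0 (fully open); "grasp_force": force on a finger pad.
Only numpy, scipy, OpenCV 4.12 (cv2) and the standard library are available. Lean on these libraries where they do the work, as an engineer would, in place of code of your own. Each camera call takes 0.05 s, during which the arm holds its last target. There are 200 camera calls.

## Working session

There is one attempt and no reset: what is moved stays moved. The work goes in short steps, Python scripts to look and compute and a tool call to move; the robot and the scene stay as the last step left them, time stands still between calls to the robot, and variables do not carry over. Pictures are saved under pics/ and viewed, at most 10 in all, crops included, and the job is handed in when it is done.

Besides the shell and the picture viewer there is one more tool, called after "Emit:" as a command line: name --argument value ..., lists and objects as JSON in quotes. drive_tool: Moves the arm, as the interface text tells. Its arguments: {"type":"object","properties":{"dr":{"type":"array","items":{"type":"array","items":{"type":"number"}}},"delta_pos":{"type":"array","items":{"type":"array","items":{"type":"number"}}},"jaw":{"type":"array","items":{"type":"number"}},"squeeze":{"type":"number"}},"required":["dr","delta_pos","jaw"]}

```bash
mkdir -p pics; python3 - <<'E'
from station import *
import cv2,numpy as np
for n in("top","scene"):
    c=capture(n);cv2.imwrite(f"pics/{n}1.png",cv2.resize(c["image"],(800,600)));np.savez(n+".npz",**c)
    print(n,c["K"].round(1).tolist(),np.round(c["xyz"],3),np.round(c["rotation"],3).tolist())
s=get_state();print(s["t"],s["position"],s["tool_rot"],s["finger_gap"])
E
```

```text
top [[431.2, 0.0, 255.8], [0.0, 431.2, 189.3], [0.0, 0.0, 1.0]] [0.358 0.084 1.078] [0.704, -0.703, 0.065, -0.072]
scene [[353.7, 0.0, 259.0], [0.0, 353.7, 190.1], [0.0, 0.0, 1.0]] [1.309 0.008 0.51 ] [0.652, 0.584, -0.333, -0.351]
0.1 [0.16683264 0.62768142 0.24884927] [ 1.29534788e-01  9.91574412e-01 -9.38908573e-04 -2.07568030e-04] 1.0010220523082078
```

View pics/top1.png

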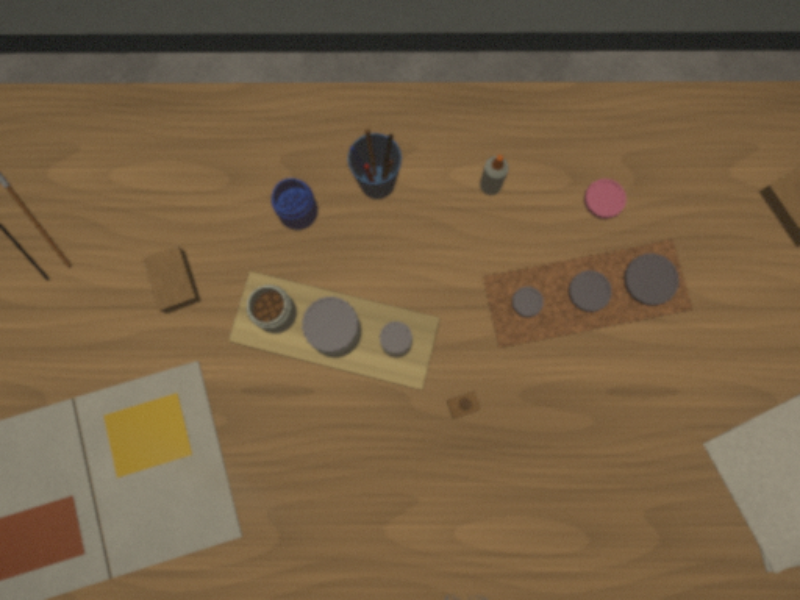

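View pics/scene1.png

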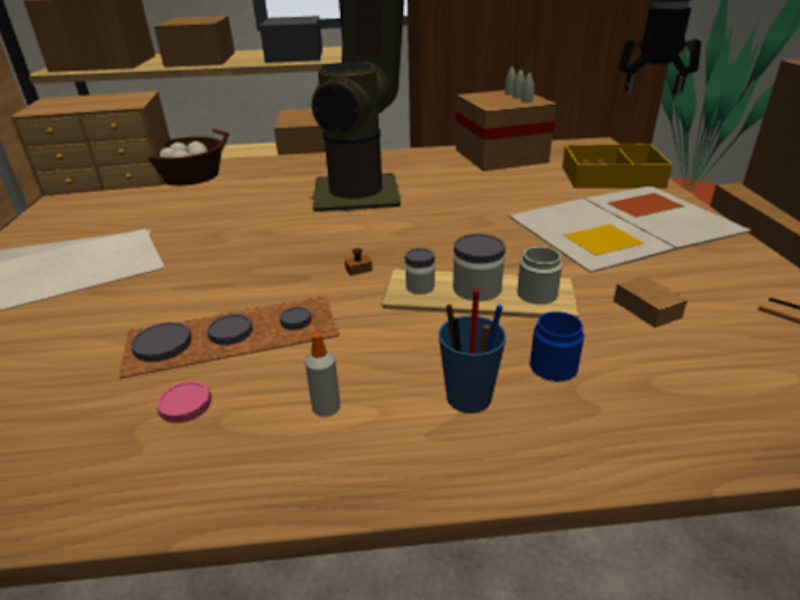

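The top view shows:
- **Jars on the board:** the open jar with beads at (269,307), the large lidded jar at (331,326) and the small one at (396,338). The blue jar at (294,203) is only a look-alike.
- **Lids on the mat:** small at (528,302), grey middle at (591,292) and large at (652,279). The pink lid at (606,198) is only a look-alike.

The targets are the beaded white jar and the grey middle lid. I'll check both in an enlarged crop.

```bash
cat > h.py <<'E'
import numpy as np
from scipy.spatial.transform import Rotation as R
def ray(c,u,v,z):
    d=R.from_quat(c["rotation"]).apply(np.linalg.solve(c["K"],[u,v,1.]))
    return c["xyz"]+d*(z-c["xyz"][2])/d[2]
E
python3 - <<'E'
from h import *; import cv2
c=np.load("top.npz");im=c["image"]
a=cv2.resize(im[165:235,140:240],(800,560),interpolation=cv2.INTER_CUBIC)
b=cv2.resize(im[150:220,300:450],(800,373),interpolation=cv2.INTER_CUBIC)
f=np.vstack([a[:, :],b]);f=cv2.convertScaleAbs(f,alpha=1.6)
cv2.imwrite("pics/crop.png",cv2.resize(f,(514,600),interpolation=cv2.INTER_AREA))
s=512/800
for n,u,v,z in[("open",269,307,.087),("openL",248,307,.087),("openR",290,307,.087),("large",331,326,.097),("small",396,338,.077),("blue",294,198,.075),("lidS",528,302,.018),("lidM",591,292,.018),("lidML",571,292,.018),("lidMR",611,292,.018),("lidL",652,279,.018),("pink",606,198,.014),("pen",375,160,.12),("glue",495,165,.118),("stamp",463,404,.04)]:
    print(n,ray(c,u*s,v*s,z).round(3))
E
```

```text
open [0.535 0.29  0.087]
openL [0.535 0.322 0.087]
openR [0.535 0.259 0.087]
large [0.505 0.195 0.097]
small [0.49  0.1   0.077]
blue [0.711 0.26  0.075]
lidS [ 0.556 -0.11   0.018]
lidM [ 0.572 -0.211  0.018]
lidML [ 0.572 -0.179  0.018]
lidMR [ 0.572 -0.243  0.018]
lidL [ 0.594 -0.31   0.018]
pink [ 0.731 -0.245  0.014]
pen [0.755 0.132 0.12 ]
glue [ 0.747 -0.049  0.118]
stamp [ 0.394 -0.002  0.04 ]
```

View pics/crop.png

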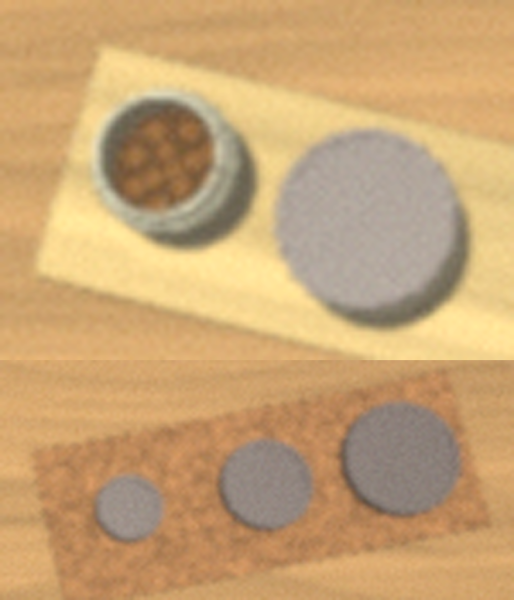

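The crop confirms both targets. The mouth is centred near 800-px (266,304), about 57 mm across, which gives (0.540, 0.294, 0.087). The middle lid is at (590,291), about 65 mm across, which gives (0.574, -0.210, 0.018). I'll move now with the jaws shut and stay high.

Emit:
drive_tool --dr '[[0,0,0],[0,0,0],[0,0,0],[0,0,0],[0,0,0]]' --delta_pos '[[0.1,-0.09,0],[0.3,-0.27,0],[0.53,-0.47,0],[0.75,-0.67,0],[0.93,-0.84,0]]' --jaw '[-1,-1,-1,-1,-1]'

```text
t: 0.6
position: [0.2614, 0.5424, 0.2497]
tool_rot: [0.13, 0.992, -0.0, 0.0]
contact_force: [0.5, 0.1, 1.0]
finger_gap: 0.143
grasp_force: 0.0
```

Emit:
drive_tool --dr '[[0,0,0],[0,0,0],[0,0,0],[0,0,0],[0,0,0]]' --delta_pos '[[0.2,-0.18,0],[0.4,-0.36,0],[0.6,-0.54,0],[0.8,-0.7,0],[0.93,-0.84,0]]' --jaw '[-1,-1,-1,-1,-1]'

```text
t: 1.1
position: [0.3544, 0.4583, 0.2498]
tool_rot: [0.13, 0.991, -0.0, 0.0]
contact_force: [0.2, -0.0, 0.1]
finger_gap: 0.0
grasp_force: 0.0
```

Emit:
drive_tool --dr '[[0,0,0],[0,0,0],[0,0,0],[0,0,0],[0,0,0]]' --delta_pos '[[0.2,-0.18,0],[0.4,-0.36,0],[0.6,-0.54,0],[0.8,-0.7,0],[0.93,-0.84,0]]' --jaw '[-1,-1,-1,-1,-1]'

```text
t: 1.6
position: [0.4472, 0.3742, 0.2497]
tool_rot: [0.13, 0.991, -0.0, 0.0]
contact_force: [-0.5, 0.2, 0.3]
finger_gap: 0.001
grasp_force: 0.0
```

Emit:
drive_tool --dr '[[0,0,0],[0,0,0],[0,0,0],[0,0,0],[0,0,0],[0,0,0],[0,0,0]]' --delta_pos '[[0.2,-0.18,0],[0.4,-0.36,0],[0.6,-0.54,0],[0.8,-0.7,0],[0.9,-0.79,0],[0.94,-0.82,0],[0.94,-0.82,0]]' --jaw '[-1,-1,-1,-1,-1,-1,-1]'

```text
t: 2.3
position: [0.54, 0.2938, 0.2498]
tool_rot: [0.13, 0.992, -0.0, -0.0]
contact_force: [-0.7, -0.1, -0.2]
finger_gap: 0.003
grasp_force: 0.0
```

```bash
python3 - <<'E'
from station import *
from h import *
import cv2
w=capture("wrist");c=capture("scene");np.savez("wrist.npz",**w)
def proj(c,p):
    q=np.array(c["K"])@R.from_quat(c["rotation"]).inv().apply(np.array(p)-c["xyz"]);return q[:2]/q[2]
ims=[]
for k in(w,c):
    im=k["image"].copy()
    for ctr,r in(((.54,.294,.087),.03),((.574,-.21,.018),.033)):
        P=[proj(k,(ctr[0]+r*np.cos(t),ctr[1]+r*np.sin(t),ctr[2])) for t in np.linspace(0,6.28,24)]
        for p in P: 
            if 0<p[0]<511 and 0<p[1]<383: cv2.circle(im,tuple(int(round(x)) for x in p),0,(0,255,0),-1)
    ims.append(im)
print(proj(w,(.54,.294,.087)))
a=ims[0];b=cv2.resize(ims[1][100:290,60:400],(800,447))
cv2.imwrite("pics/w.png",cv2.resize(a,(800,600)));cv2.imwrite("pics/s2.png",b)
E
```

```text
[250.8955088  185.35686525]
```

View pics/w.png

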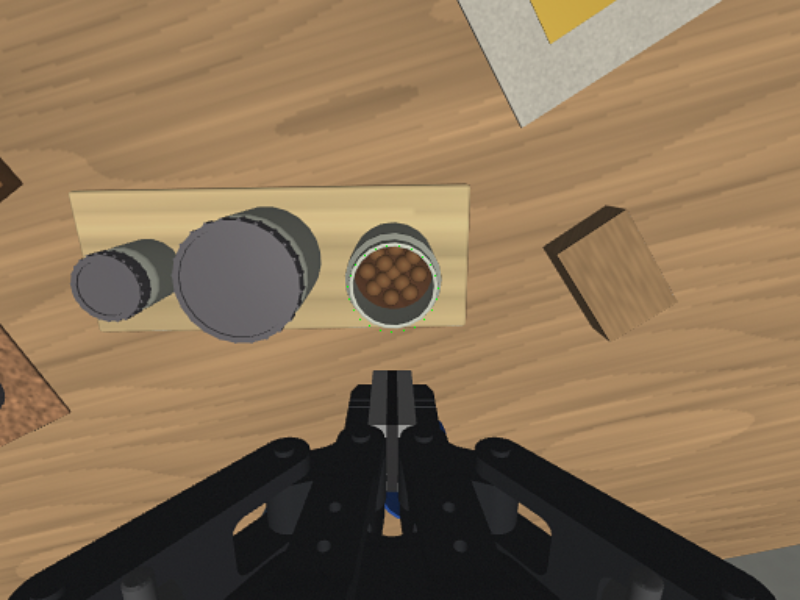

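View pics/s2.png

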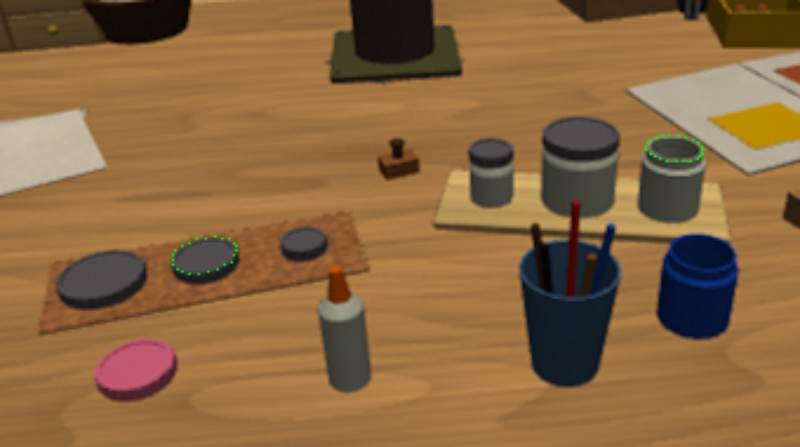

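The projected circles sit on the mouth rim and on the middle lid in both the wrist and scene views, so the positions hold. Next I descend to 34 mm above the mouth and hold there for about 3 s.

Emit:
drive_tool --dr '[[0,0,0],[0,0,0],[0,0,0],[0,0,0],[0,0,0],[0,0,0]]' --delta_pos '[[0,0,-0.1],[0,0,-0.25],[0,0,-0.4],[0,0,-0.55],[0,0,-0.7],[0,0,-0.8]]' --jaw '[-1,-1,-1,-1,-1,-1]'

```text
t: 3.0
position: [0.5391, 0.2938, 0.1674]
tool_rot: [0.13, 0.992, -0.001, -0.001]
contact_force: [0.1, -0.6, -0.1]
finger_gap: -0.004
grasp_force: 0.0
```

Emit:
drive_tool --dr '[[0,0,0],[0,0,0],[0,0,0],[0,0,0],[0,0,0],[0,0,0],[0,0,0],[0,0,0],[0,0,0],[0,0,0],[0,0,0],[0,0,0],[0,0,0],[0,0,0],[0,0,0],[0,0,0],[0,0,0],[0,0,0],[0,0,0],[0,0,0]]' --delta_pos '[[0,0,-0.1],[0,0,-0.2],[0,0,-0.27],[0,0,-0.3],[0,0,-0.3],[0,0,-0.3],[0,0,-0.3],[0,0,-0.3],[0,0,-0.3],[0,0,-0.3],[0,0,-0.3],[0,0,-0.3],[0,0,-0.3],[0,0,-0.3],[0,0,-0.3],[0,0,-0.3],[0,0,-0.3],[0,0,-0.3],[0,0,-0.3],[0,0,-0.3]]' --jaw '[-1,-1,-1,-1,-1,-1,-1,-1,-1,-1,-1,-1,-1,-1,-1,-1,-1,-1,-1,-1]'

```text
t: 5.0
position: [0.54, 0.2942, 0.14]
tool_rot: [0.13, 0.992, 0.0, 0.0]
contact_force: [-0.2, 0.8, -0.1]
finger_gap: 0.001
grasp_force: 0.0
```

Emit:
drive_tool --dr '[[0,0,0],[0,0,0],[0,0,0],[0,0,0],[0,0,0],[0,0,0],[0,0,0],[0,0,0],[0,0,0],[0,0,0],[0,0,0],[0,0,0],[0,0,0],[0,0,0],[0,0,0]]' --delta_pos '[[0,0,0],[0,0,0],[0,0,0],[0,0,0],[0,0,0],[0,0,0],[0,0,0],[0,0,0],[0,0,0],[0,0,0],[0,0,0],[0,0,0],[0,0,0],[0,0,0],[0,0,0]]' --jaw '[-1,-1,-1,-1,-1,-1,-1,-1,-1,-1,-1,-1,-1,-1,-1]'

```text
t: 6.5
position: [0.54, 0.2942, 0.14]
tool_rot: [0.13, 0.992, 0.0, 0.0]
contact_force: [0.1, 0.5, 0.7]
finger_gap: 0.003
grasp_force: 0.0
```

```bash
python3 - <<'E'
from station import *
import cv2
c=capture("scene");cv2.imwrite("pics/s3.png",cv2.resize(c["image"][60:230,230:430],(700,595)))
E
```

```text
(no output)
```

View pics/s3.png

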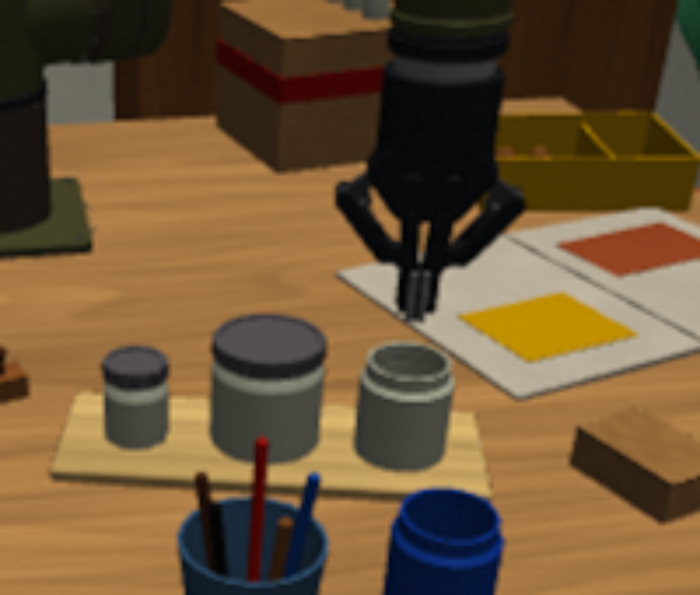

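The fingertips at (417,318) hang about 35 mm above the middle of the mouth at (407,362). They have been held there for over 3 s. Now I lift, go over high along x≈0.63 so I pass beside the row rather than over it, and come to the lid.

Emit:
drive_tool --dr '[[0,0,0],[0,0,0],[0,0,0],[0,0,0]]' --delta_pos '[[0,0,0.15],[0,0,0.45],[0,0,0.75],[0,0,1]]' --jaw '[-1,-1,-1,-1]'

```text
t: 6.95
position: [0.5405, 0.2944, 0.2433]
tool_rot: [0.13, 0.992, 0.001, 0.001]
contact_force: [0.4, 0.1, 0.3]
finger_gap: -0.001
grasp_force: 0.0
```

Emit:
drive_tool --dr '[[0,0,0],[0,0,0],[0,0,0],[0,0,0],[0,0,0]]' --delta_pos '[[0.1,0,0.25],[0.3,0,0.5],[0.5,0,0.7],[0.7,0,0.85],[0.9,0,0.9]]' --jaw '[-1,-1,-1,-1,-1]'

```text
t: 7.45
position: [0.6314, 0.2944, 0.3347]
tool_rot: [0.13, 0.992, 0.001, 0.002]
contact_force: [-0.4, 0.7, 0.7]
finger_gap: 0.003
grasp_force: 0.0
```

Emit:
drive_tool --dr '[[0,0,0],[0,0,0],[0,0,0],[0,0,0]]' --delta_pos '[[0,-0.2,0],[0,-0.45,0],[0,-0.75,0],[0,-1,0]]' --jaw '[-1,-1,-1,-1]'

```text
t: 7.85
position: [0.6292, 0.1923, 0.3305]
tool_rot: [0.13, 0.992, -0.0, -0.0]
contact_force: [0.5, -0.0, 0.3]
finger_gap: 0.004
grasp_force: 0.0
```

Emit:
drive_tool --dr '[[0,0,0],[0,0,0],[0,0,0],[0,0,0]]' --delta_pos '[[0,-0.25,0],[0,-0.5,0],[0,-0.75,0],[0,-1,0]]' --jaw '[-1,-1,-1,-1]'

```text
t: 8.25
position: [0.629, 0.0925, 0.3306]
tool_rot: [0.13, 0.992, -0.0, 0.0]
contact_force: [0.7, 0.2, -0.5]
finger_gap: 0.0
grasp_force: 0.0
```

Emit:
drive_tool --dr '[[0,0,0],[0,0,0],[0,0,0],[0,0,0]]' --delta_pos '[[0,-0.25,0],[0,-0.5,0],[0,-0.75,0],[0,-1,0]]' --jaw '[-1,-1,-1,-1]'

```text
t: 8.65
position: [0.6289, -0.0073, 0.3306]
tool_rot: [0.13, 0.992, -0.0, -0.0]
contact_force: [-0.2, 0.1, -0.2]
finger_gap: -0.002
grasp_force: 0.0
```

Emit:
drive_tool --dr '[[0,0,0],[0,0,0],[0,0,0],[0,0,0]]' --delta_pos '[[0,-0.25,0],[0,-0.5,0],[0,-0.75,0],[0,-1,0]]' --jaw '[-1,-1,-1,-1]'

```text
t: 9.05
position: [0.6289, -0.1072, 0.3307]
tool_rot: [0.13, 0.992, -0.0, 0.0]
contact_force: [0.2, 0.0, -0.1]
finger_gap: -0.006
grasp_force: 0.0
```

Emit:
drive_tool --dr '[[0,0,0],[0,0,0],[0,0,0],[0,0,0],[0,0,0],[0,0,0]]' --delta_pos '[[0,-0.25,0],[0,-0.5,0],[0,-0.75,0],[0,-0.95,0],[0,-1,0],[0,-1,0]]' --jaw '[-1,-1,-1,-1,-1,-1]'

```text
t: 9.65
position: [0.6296, -0.2063, 0.3301]
tool_rot: [0.13, 0.991, 0.0, -0.0]
contact_force: [-0.9, 0.5, -0.5]
finger_gap: -0.001
grasp_force: 0.0
```

Emit:
drive_tool --dr '[[0,0,0],[0,0,0],[0,0,0],[0,0,0],[0,0,0]]' --delta_pos '[[-0.15,0,0],[-0.35,-0.03,0],[-0.5,-0.04,0],[-0.56,-0.04,0],[-0.56,-0.04,0]]' --jaw '[-1,-1,-1,-1,-1]'

```text
t: 10.15
position: [0.5738, -0.209, 0.3304]
tool_rot: [0.129, 0.992, 0.0, 0.0]
contact_force: [0.4, -0.2, -0.8]
finger_gap: 0.004
grasp_force: 0.0
```

Emit:
drive_tool --dr '[[0,0,0],[0,0,0],[0,0,0],[0,0,0],[0,0,0]]' --delta_pos '[[0,0,-0.1],[0,0,-0.3],[0,0,-0.55],[0,0,-0.8],[0,0,-1]]' --jaw '[-1,-1,-1,-1,-1]'

```text
t: 10.65
position: [0.5739, -0.2092, 0.2271]
tool_rot: [0.129, 0.992, 0.0, -0.001]
contact_force: [-0.3, 0.8, -0.8]
finger_gap: -0.001
grasp_force: 0.0
```

Emit:
drive_tool --dr '[[0,0,0],[0,0,0],[0,0,0],[0,0,0],[0,0,0]]' --delta_pos '[[0,0,-0.2],[0,0,-0.4],[0,0,-0.6],[0,0,-0.8],[0,0,-0.9]]' --jaw '[-1,-1,-1,-1,-1]'

```text
t: 11.15
position: [0.5731, -0.2089, 0.1367]
tool_rot: [0.129, 0.992, 0.001, -0.002]
contact_force: [0.2, 0.6, -0.3]
finger_gap: 0.004
grasp_force: 0.0
```

Emit:
drive_tool --dr '[[0,0,0],[0,0,0],[0,0,0],[0,0,0],[0,0,0],[0,0,0],[0,0,0],[0,0,0],[0,0,0],[0,0,0],[0,0,0],[0,0,0],[0,0,0],[0,0,0],[0,0,0],[0,0,0],[0,0,0],[0,0,0],[0,0,0],[0,0,0]]' --delta_pos '[[0,0,-0.1],[0,0,-0.25],[0,0,-0.4],[0,0,-0.52],[0,0,-0.61],[0,0,-0.67],[0,0,-0.69],[0,0,-0.69],[0,0,-0.69],[0,0,-0.69],[0,0,-0.69],[0,0,-0.69],[0,0,-0.69],[0,0,-0.69],[0,0,-0.69],[0,0,-0.69],[0,0,-0.69],[0,0,-0.69],[0,0,-0.69],[0,0,-0.69]]' --jaw '[-1,-1,-1,-1,-1,-1,-1,-1,-1,-1,-1,-1,-1,-1,-1,-1,-1,-1,-1,-1]'

```text
t: 13.15
position: [0.574, -0.2098, 0.071]
tool_rot: [0.13, 0.992, 0.0, -0.0]
contact_force: [-0.3, 0.4, -0.0]
finger_gap: -0.001
grasp_force: 0.0
```

Emit:
drive_tool --dr '[[0,0,0],[0,0,0],[0,0,0],[0,0,0],[0,0,0],[0,0,0],[0,0,0],[0,0,0],[0,0,0],[0,0,0],[0,0,0],[0,0,0],[0,0,0],[0,0,0],[0,0,0]]' --delta_pos '[[0,0,0],[0,0,0],[0,0,0],[0,0,0],[0,0,0],[0,0,0],[0,0,0],[0,0,0],[0,0,0],[0,0,0],[0,0,0],[0,0,0],[0,0,0],[0,0,0],[0,0,0]]' --jaw '[-1,-1,-1,-1,-1,-1,-1,-1,-1,-1,-1,-1,-1,-1,-1]'

```text
t: 14.65
position: [0.574, -0.2098, 0.071]
tool_rot: [0.13, 0.992, -0.0, -0.0]
contact_force: [-0.2, 0.7, -0.2]
finger_gap: 0.0
grasp_force: 0.0
```

```bash
python3 - <<'E'
from station import *
import cv2
c=capture("scene");cv2.imwrite("pics/s4.png",cv2.resize(c["image"][80:290,60:340],(800,600)))
E
```

```text
(no output)
```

View pics/s4.png

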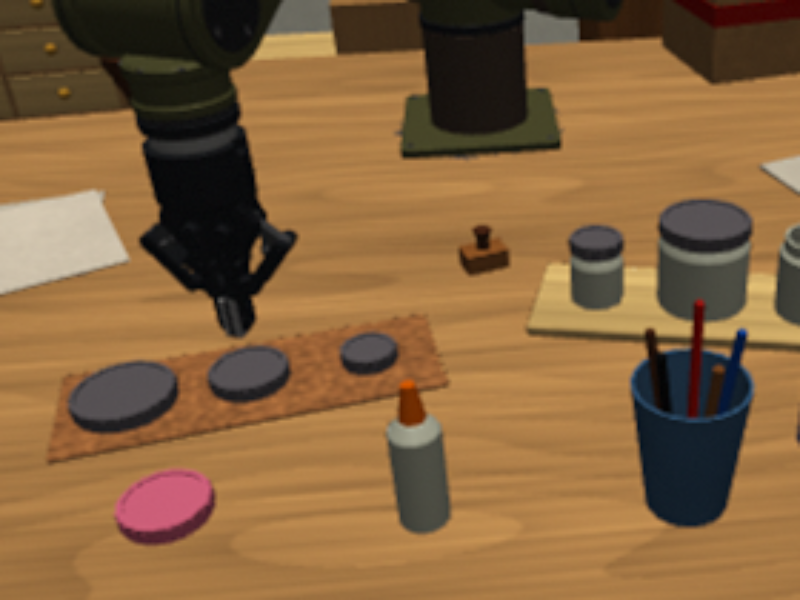

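The fingertips at (236,330) hang about 34 mm above the middle lid at (249,370). The rest of the scene in view stands where it was, so I'm handing the job in.

```bash
python3 -c "
from station import *
print(close_job())"
```

```text
the job is handed in; nothing more can be done
None
```

The arm pointed at the open jar from about 34 mm above its mouth for over 3 s, then at the grey middle lid from the same height. It was still pointing there, touching nothing, when I handed the job in at about 15 s; no verdict came back.

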